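# Lock the coin cup on its base

## Robot

A 6-joint arm with a two-finger parallel gripper is mounted at the origin on the work surface. World frame = base frame: x ahead of the robot, y to its left, z up, the work surface at z = 0. Lengths are in mm, angles in rad, forces in N, time in s.
With the tool pointing down it reaches from about 350 to 975 mm from the base axis. Payload 7.1 kg.
Tool frame: the origin (TCP) lies at the very end of the fingers, on their centre line; the grasp point (between the pads) lies 19 mm behind it; x points along the fingers, y is the direction in which the jaws open and shut, and the axes are right-handed (so a half turn about x gives the same grasp; the last joint's range is limited). The gripper opens to 88 mm and grips with 3 to 60 N. Pads are 20 mm wide; open, the fingers measure 115 mm over their backs; the gripper's body (75 mm by 178 mm) begins 61 mm behind the grasp point.
Start: joints at [-1.155, 0.423, 1.63, -0, 1.089, -0.019], TCP at [263.283, -566.822, 222.675] pointing down, gripper open.
Joint ranges: [-3, 3], [-0.9, 2.11], [0.09, 2.58], [-1.31, 4.45], [0.11, 2.69], [-2.54, 2.54]. Speed limits (rad/s): [2.39, 2.39, 3.01, 3.14, 3.14, 3.14].

## Interface

Orientations are given as a rotation vector (axis times angle).
In Python, from workcell import ctrl gives the robot as it stands. The module is installed in compiled form; this text tells all that it offers.
- The arm moves only by the tool carry_out, never from a script. Its argument "commands" is a list of rows, each a list of 6 numbers: the shift along the tool's x, y, z in m, then the turn, a rotation vector about the tool's x, y, z in degrees. In form: [[tx, ty, tz, rx, ry, rz], ...]. A call has 1 to 8 rows; each row shifts and turns the pose as measured when the row begins, along the tool's axes as they then stand; what a row does not reach is not made up. A row lasts 1/8 s, in which the tool goes at most 62.5 mm and 10.7 degrees, less where a joint would pass 70% of its speed; a pose out of reach is approached as far as the arm can. A call with a gripper value outside its range is refused whole. "grip" is the closure, from 0 (fully open) to 1 (shut), set as the call begins (left out, the last holds). The fingers move at their own pace and stop on an object; the grip force is fixed at half the most. Time passes only in rows, so rows that do not move let the fingers close. It gives the time, the measured TCP pose, the force and the opening at its end, in the units of the state.
- ctrl.get_obs(): the state, without advancing time (a new reading comes with each control period).
- ctrl.get_image(name): name is "scene" or "top" or "wrist"; returns a dict with "pixels" (400x640x3 uint8, blue, green, red), "intrinsics" (3x3 intrinsics, pixels), "rvec" (rotation vector, rad) and "tvec" (3), from world to camera coordinates, as OpenCV has them. Camera axes: x right, y down, z forward; pixel columns grow to the right and rows downward; lengths in mm; the calibration is good to about 2 mm. A picture is of the moment at which its call begins. There is no depth.
- ctrl.close_job(): hands the job in, once; it reports no verdict.
The state is a dict: "t": time; "qpos": joint angles; "qvel": joint speeds; "joint_torque": joint torques, N m; "ee_pos": TCP position; "orientation": TCP orientation; "ft_force": force on the tool from outside, world axes, zero at the start; "moment": the same for the moment, N m; "width": finger opening in mm.
Only numpy, scipy, OpenCV 4.12 (cv2) and the standard library are available. Lean on these libraries where they do the work, as an engineer would, in place of code of your own. Each camera call takes 0.05 s, during which the arm holds its last target. There are 200 camera calls.

## Task

Lock the steel coin cup onto its wooden base: push the cup round by the ears on its foot, keeping it down on the base, until the notch in the foot squarely faces the steel sliding bolt, and only then push the bolt fully home into the notch. Finish with a firm but gentle press of about 12 N on the bolt, held for half a second with its nose against the stop inside the notch, never forcing it (20 N is too much); then let go, and leave the other things on the credenza where they are.

Things in the scene. Friction and masses are not known exactly. Their poses are not given: they have to be found in the camera images.
- dock: Fixed dark-wood board, 200 mm (its x) by 290 mm (its y), 12 mm thick, on the marble; place and yaw vary. Origin: at table level under the axis of the steel spigot (22 mm wide, 8 mm high) on which the cup turns. The board spans x -100..100 and y -100..190 mm. The bolt lies along its +y axis, between two low rails.
- cup: Loose stainless coin cup, about 0.45 kg, turning on the spigot with 1 mm play, held by friction only (2 to 4 N at an ear, no detent). Origin: centre of its underside, on the board; z up. Round foot, radius 66 mm, top 14 mm above the origin; bowl above it, outer radius 46 mm, rim 52 mm above the origin. One notch, towards its own +y. Starts turned at least 40 degrees off, either way.
- notch (a point): Middle of the mouth of the notch in the cup's foot, 66 mm from the cup's axis along the cup's +y, 4 mm above its origin. The notch is 19 mm wide with parallel sides, square corners. At its inner end is a firm black stop pad whose face was set by hand anywhere from 42 to 52 mm from the cup's axis (no pose of it is given: where the bolt bottoms must be felt). The notch faces the bolt when it lies on the dock's +y axis.
- ear (a point): Centre of the ear opposite the notch, 78 mm from the cup's axis, 21.5 mm above its origin. Three equal ears stick out of the foot, 60, 180 and 300 degrees from the notch: upright blocks from 62 to 94 mm from the axis, 14 mm thick, from 9 to 34 mm above the cup's origin. They pass over the bolt's nose without touching it.
- bolt: Steel bolt sliding along the dock's y, towards -y to lock; 3 N friction, no spring, stays put. Origin: tip of its half-round nose (16 mm wide, 8 mm high) at board level, axes as the dock's. Tip starts 69 to 74 mm from the spigot's axis, outside the foot; home, it bottoms on the stop in the notch. The nose wedges the cup round if the notch is up to 3 mm off, else it jams on the rim (tip beyond 57 mm).
- bolt_tab (a point): Centre of the bolt's upright thumb tab: 30 mm wide (dock x), 12 mm thick (dock y), its top 38.5 mm and this point 24.5 mm above the board, 56 mm behind the nose tip. It stands on a carriage 40 mm wide, top 10.5 mm above the board, reaching 12 mm behind the tab. Push it from behind (the dock's +y side) or pinch it by its width.
- bowl: Bystander: cobalt blue bowl, 140 mm wide, 60 mm high; origin under its centre.
- hairbrush: Bystander: wooden hairbrush, about 230 mm long, 40 mm high, bristles down; origin at the neck, under it.
- phone_stand: Bystander: empty aluminium phone stand, 90 by 75 mm, about 110 mm high; origin under its centre.
- glasses_case: Bystander: black glasses case, 160 by 60 by 40 mm; origin under its centre.
- key_fob: Bystander: black car-key fob, 55 by 34 by 12 mm with a small ring, on the marble 50 mm off the board's -y edge; origin under its centre.
- candle_dish: Bystander: white cup-shaped dish, 76 mm wide, 50 mm high; origin under its centre.

How it is judged (in metres and radians):
On the way, in this order (a step that is already met when the one before it is completed fails the run):
1. the notch faces the bolt (within 4 mm sideways at the rim) while the bolt's nose is still outside the foot, the cup down on its spigot (x of notch in the frame of dock between -0.004 and 0.004 m and y of notch in the frame of dock above 0.05 m and y of bolt in the frame of dock above 0.0645 m and z of cup in the frame of dock below 0.0145 m), for 0.1 s.
2. the bolt is fully in the notch and its nose is pressed against the cup with more than 6 N for 0.2 s (y of bolt in the frame of dock below 0.054 m and contact force between bolt and cup above 6 N), for 0.2 s.
At the end, for the whole second after the job is handed in: The cup stands flat on its spigot (within 4 mm, under 3 degrees of tilt), its notch facing the bolt (within 4 mm at the rim), the bolt's nose left deep in the notch where the stop took it (tip less than 54 mm from the spigot's axis), both at rest and released (x of notch in the frame of dock between -0.004 and 0.004 m and y of notch in the frame of dock above 0.05 m and y of bolt in the frame of dock below 0.054 m and z of cup in the frame of dock below 0.0145 m and horizontal distance between cup and dock below 0.004 m and angle between cup's own z axis and vertical below 0.05 rad and linear speed of each of cup, bolt below 0.01 m/s); the robot touches nothing.
It fails at once if the bolt's nose is forced against the cup with more than 18 N (contact force between bolt and cup above 18 N).
It fails at once if the cup is lifted off its board by more than 8 mm (z of cup in the frame of dock above 0.02 m).
It fails at once if one of the bystanders (bowl, hairbrush, phone stand, glasses case, key fob, white dish) is moved by more than 15 mm (distance of any of bowl, hairbrush, phone_stand, glasses_case, key_fob, candle_dish from where it was at the start of the episode above 0.015 m).
It also fails if it takes over 64 s, if anything falls off the work surface, if the arm or the gripper's body presses on something with over 40 N, if the wrist force passes 120 N, or if a joint passes its speed limit or range.

## Working session

There is one attempt and no reset: what is moved stays moved. The work goes in short steps, Python scripts to look and compute and a tool call to move; the robot and the scene stay as the last step left them, time stands still between calls to the robot, and variables do not carry over. Pictures are saved under pics/ and viewed, about 8 in all and at most 12, crops included, and the job is handed in when it is done.

Besides the shell and the picture viewer there is one more tool, called as name([rows], argument=value, ...), one row to a line, values as JSON. carry_out: Moves the arm, as the interface text tells. Its arguments: {"type":"object","properties":{"commands":{"type":"array"},"grip":{"type":"number"}},"required":["commands"]}

```bash
mkdir -p pics; cat > h.py <<'E'
import numpy as np, cv2
from workcell import ctrl
def shot(name, fn=None):
    d=ctrl.get_image(name)
    if fn: cv2.imwrite('pics/'+fn,d['pixels'])
    return d
def ray(d,uv,z):
    K=np.array(d['intrinsics'],float);R=cv2.Rodrigues(np.array(d['rvec'],float))[0];t=np.array(d['tvec'],float).ravel()
    c=-R.T@t; uv=np.atleast_2d(np.array(uv,float))
    v=(np.c_[uv,np.ones(len(uv))]@np.linalg.inv(K).T)@R
    return c+v*((z-c[2])/v[:,2])[:,None]
def proj(d,p):
    return cv2.projectPoints(np.array(p,float).reshape(-1,3),np.array(d['rvec'],float),np.array(d['tvec'],float),np.array(d['intrinsics'],float),None)[0].reshape(-1,2)
E
python3 - <<'E'
from h import *
a=shot('top','top1.png');b=shot('scene','scene1.png')
for d in(a,b):
    R=cv2.Rodrigues(np.array(d['rvec'],float))[0];print(-R.T@np.array(d['tvec'],float).ravel(),np.array(d['intrinsics']).round(1).tolist())
o=ctrl.get_obs();print(o)
E
```

```text
[ 344.01532183  -43.04573628 1072.5739277 ] [[396.6, 0.0, 323.2], [0.0, 396.6, 199.0], [0.0, 0.0, 1.0]]
[937.70033355 622.15533773 734.60331697] [[374.6, 0.0, 314.3], [0.0, 374.6, 201.9], [0.0, 0.0, 1.0]]
{'t': 0.1, 'qpos': array([-1.15496165e+00,  4.23748356e-01,  1.63061022e+00, -6.93064781e-06,
        1.08858010e+00, -1.89975502e-02]), 'qvel': array([ 0.00050944, -0.00080232, -0.00213813, -0.00010271, -0.00028932,
        0.00018031]), 'joint_torque': array([-1.10006084e-03, -5.45615458e+01, -2.74328148e+01,  6.43923157e-02,
        1.87456602e-02, -2.85518792e-05]), 'ee_pos': array([ 263.10861114, -566.37259112,  221.99077327]), 'orientation': array([ 1.98110516,  0.43904353, -1.98165576]), 'ft_force': array([0.18015133, 0.59114434, 0.54680766]), 'moment': array([ 0.00899286, -0.02471305,  0.02148854]), 'width': 88.1437187416883}
```

View pics/top1.png

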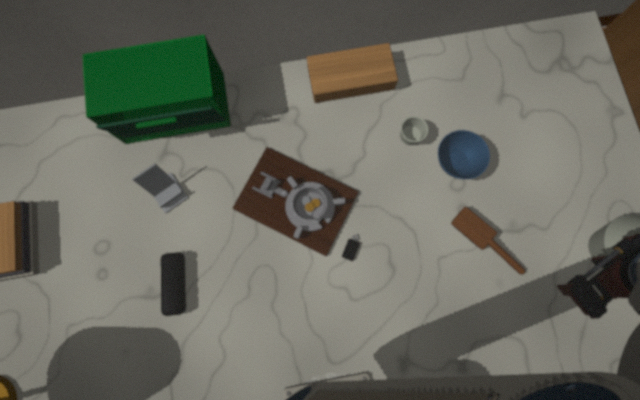

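View pics/scene1.png

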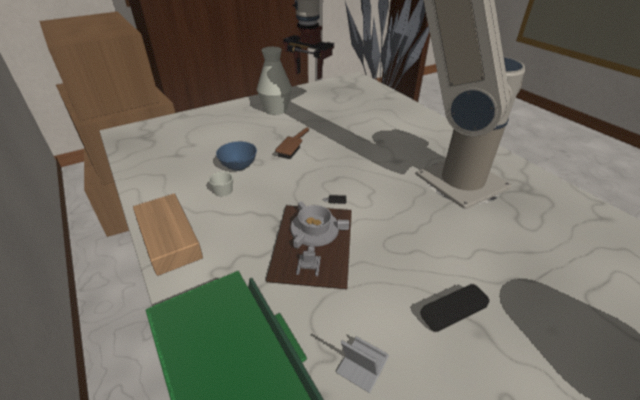

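The top view shows the board with corners near (267,148), (359,191), (328,255) and (233,208). The cup is at about (310,206) and the bolt tab at about (267,185). All bystanders are clear of the board except the fob at (352,247).

```bash
cat >> h.py <<'E'
def board(d, lo=(0,0,0)):
    im=d['pixels'];
    hsv=cv2.cvtColor(im,cv2.COLOR_BGR2HSV)
    return hsv
E
python3 - <<'E'
from h import *
d=shot('top');im=d['pixels'];hsv=cv2.cvtColor(im,cv2.COLOR_BGR2HSV)
roi=np.zeros(im.shape[:2],np.uint8);roi[140:265,225:368]=1
m=((hsv[...,1]>70)&(hsv[...,2]<130)&((hsv[...,0]<25)|(hsv[...,0]>165))&(roi>0)).astype(np.uint8)*255
m=cv2.morphologyEx(m,cv2.MORPH_OPEN,np.ones((3,3)))
c=max(cv2.findContours(m,0,2)[0],key=cv2.contourArea)
r=cv2.minAreaRect(cv2.convexHull(c));box=cv2.boxPoints(r);print(box)
P=ray(d,box,12);print(P.round(1));print([np.linalg.norm(P[i]-P[(i+1)%4]).round(1) for i in range(4)])
v=cv2.resize(im[140:265,225:368],None,fx=5,fy=5,interpolation=cv2.INTER_CUBIC);cv2.imwrite('pics/crop1.png',v)
E
```

```text
[[232.60004 208.80002]
 [264.60004 144.80002]
 [357.80005 191.40002]
 [325.80005 255.40002]]
[[ 582.   171.5   12. ]
 [ 747.9   58.9   12. ]
 [ 569.2 -173.2   12. ]
 [ 413.3  -55.9   12. ]]
[np.float64(200.5), np.float64(292.9), np.float64(195.1), np.float64(283.1)]
```

View pics/crop1.png

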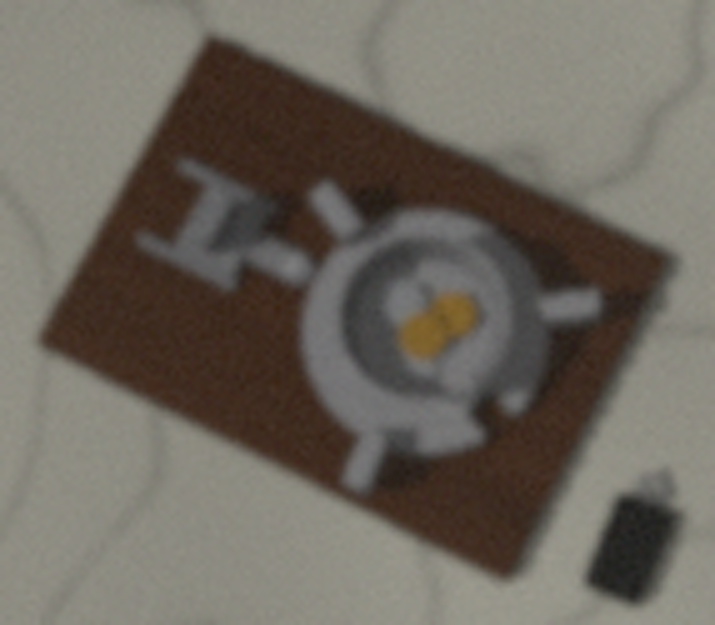

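```bash
python3 - <<'E'
from h import *
d=shot('top');f=lambda L:np.array(L,float)/5+[225-.4,140-.4]
C=ray(d,f([(212,37),(675,255),(515,578),(45,343)]),12)[:,:2]
print(C.round(1),[np.linalg.norm(C[i]-C[(i+1)%4]).round(1) for i in range(4)])
y=(C[0]+C[3]-C[1]-C[2]);y/=np.linalg.norm(y);x=np.array([y[1],-y[0]])
org=C.mean(0)-45*y
print('org',org,'yaw',np.degrees(np.arctan2(x[1],x[0])))
E_=ray(d,f([(322,193),(590,303),(358,480)]),42)[:,:2]
for e in E_:
  v=e-org;print('ear',e.round(1),'dock',round(v@x,1),round(v@y,1),np.degrees(np.arctan2(v@y,v@x)).round(1),np.linalg.norm(v).round(1))
n=ray(d,f([(505,400),(293,265),(230,235)]),[20])[:,:2]
for e in n:
  v=e-org;print('notch/nose/tab',e.round(1),'dock',round(v@x,1),round(v@y,1),np.degrees(np.arctan2(v@y,v@x)).round(1))
E
```

```text
[[ 740.2   53.2]
 [ 570.5 -178.5]
 [ 413.   -60.7]
 [ 583.1  168.6]] [np.float64(287.2), np.float64(196.7), np.float64(285.5), np.float64(194.9)]
org [550.01726606 -40.5840779 ] yaw -36.397207589900646
ear [631.3   5.2] dock 38.3 85.1 65.8 93.3
ear [ 546.5 -125.2] dock 47.4 -70.2 -56.0 84.7
ear [475.3  11.3] dock -90.9 -2.6 -178.4 90.9
notch/nose/tab [506.7 -72.2] dock -16.1 -51.2 -107.5
notch/nose/tab [600.2  28.2] dock -0.4 85.2 90.3
notch/nose/tab [623.   59.5] dock -0.7 123.9 90.3
```

```bash
cat >> h.py <<'E'
from scipy.spatial.transform import Rotation as Ro
def tool():
    o=ctrl.get_obs();R=Ro.from_rotvec(o['orientation']).as_matrix();return o,np.array(o['ee_pos']),R
def togo(p,ang):
    """shift in tool axes (mm) to world p; turn about tool x (deg) to bring tool y to world angle ang"""
    o,e,R=tool();s=R.T@(np.array(p)-e)
    a=np.degrees(np.arctan2(R[1,1],R[0,1]));y=np.radians(ang)
    T=np.column_stack([[0,0,-1],[np.cos(y),np.sin(y),0],[-np.sin(y)*-1*-1*-1,0,0]])
    ty=np.array([np.cos(y),np.sin(y),0]);tx=np.array([0,0,-1.]);T=np.column_stack([tx,ty,np.cross(tx,ty)])
    w=np.degrees(Ro.from_matrix(R.T@T).as_rotvec())
    print('t',round(o['t'],2),'tcp',e.round(1),'yaw_y',a.round(1),'q6',round(o['qpos'][5],2),'F',np.round(o['ft_force'],1),'w',round(o['width'],1))
    print(' shift mm',s.round(1),'turn',w.round(1))
E
python3 - <<'E'
from h import *
togo([550,-40,300],117);togo([550,-40,300],-63)
E
```

```text
t 0.2 tcp [ 263.1 -566.5  222.2] yaw_y -65.1 q6 -0.02 F [ 0.1 -0.1  0.6] w 87.8
 shift mm [ -77.5 -356.8 -482. ] turn [1.779e+02 1.000e-01 0.000e+00]
t 0.2 tcp [ 263.1 -566.5  222.2] yaw_y -65.1 q6 -0.02 F [ 0.1 -0.1  0.6] w 87.8
 shift mm [ -77.5 -356.8 -482. ] turn [-2.1 -0.   0.1]
```

carry_out([
  [-0.02,-0.032,-0.044,0,0,0],
  [-0.02,-0.032,-0.044,0,0,0],
  [-0.02,-0.032,-0.044,0,0,0],
  [-0.02,-0.032,-0.044,0,0,0],
  [0,-0.032,-0.044,0,0,0],
  [0,-0.032,-0.044,0,0,0],
  [0,-0.032,-0.044,0,0,0],
  [0,-0.032,-0.044,0,0,0],
], grip=0.7)

```text
t: 1.2
ee_pos: [479.7, -178.0, 304.6]
orientation: [1.988, 0.432, -1.984]
ft_force: [0.3, -0.8, 0.7]
width: 26.1
```

carry_out([
  [0,-0.032,-0.044,0,0,0],
  [0,-0.032,-0.044,0,0,0],
  [0,0,0,-10.5,0,0],
  [0,0,0,-10.5,0,0],
  [0,0,0,-10.5,0,0],
  [0,0,0,-10.5,0,0],
  [0,0,0,-10.5,0,0],
  [0,0,0,-10.5,0,0],
])

```text
t: 2.2
ee_pos: [535.4, -74.7, 303.8]
orientation: [1.223, 1.203, -1.22]
ft_force: [-0.1, -0.5, 0.7]
width: 26.5
```

carry_out([
  [0,0,0,-10.5,0,0],
  [0,0,0,-10.5,0,0],
  [0,0,0,-10.5,0,0],
  [0,0,0,-10.5,0,0],
  [0,0,0,-10.5,0,0],
  [0,0,0,-10.5,0,0],
  [0,0,0,-10.5,0,0],
  [0,0,0,-10.5,0,0],
])

```text
t: 3.2
ee_pos: [534.0, -74.4, 302.5]
orientation: [0.07, 1.572, -0.067]
ft_force: [0.5, 1.0, 0.6]
width: 26.1
```

```bash
python3 - <<'E'
from h import *
togo([550,-40,300],117)
d=shot('wrist','w1.png')
R=cv2.Rodrigues(np.array(d['rvec'],float))[0];print(-R.T@np.array(d['tvec'],float).ravel(),R[2])
E
```

```text
t 3.2 tcp [534.  -74.4 302.5] yaw_y 85.0 q6 -1.65 F [0.5 1.  0.6] w 26.1
 shift mm [ 2.5 35.7 12.9] turn [-32.   -0.1  -0.2]
[463.64952401 -67.63115907 464.07688048] [ 0.2577601  -0.02109843 -0.96597857]
```

View pics/w1.png

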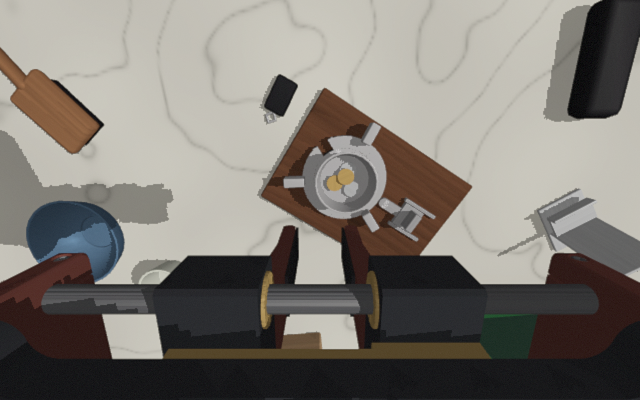

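The wrist view has the cup at about (344,178), the notch at about (320,152), ears at (371,134), (293,183) and (370,218), and the bolt tab at about (405,215). It agrees with the top view, so I'll refine from it.

```bash
python3 - <<'E'
from h import *
d=shot('wrist');im=d['pixels'];hsv=cv2.cvtColor(im,cv2.COLOR_BGR2HSV)
print(np.array(d['intrinsics'])[0,0])
m=((hsv[...,1]>75)&((hsv[...,0]<25)|(hsv[...,0]>165))).astype(np.uint8)*255
m[:, :255]=0; m[255:]=0; m[:,480:]=0
m=cv2.morphologyEx(m,cv2.MORPH_OPEN,np.ones((3,3)))
c=max(cv2.findContours(m,0,cv2.CHAIN_APPROX_NONE)[0],key=cv2.contourArea)[:,0].astype(float)
def edge(a,b):
    a=np.array(a,float);b=np.array(b,float);u=(b-a)/np.linalg.norm(b-a);n=np.array([-u[1],u[0]])
    s=(c-a)@u;k=(abs((c-a)@n)<4)&(s>8)&(s<np.linalg.norm(b-a)-8)
    P=ray(d,c[k],12)[:,:2].astype(np.float32);l=cv2.fitLine(P,cv2.DIST_HUBER,0,.01,.01).ravel();print(k.sum(),l.round(3),np.degrees(np.arctan2(l[1],l[0])).round(2));return l
L1=edge((323,88),(471,187));L2=edge((323,88),(260,195));L3=edge((471,187),(422,253))
def X(A,B):
    t=np.linalg.solve(np.c_[A[:2],-B[:2]],B[2:]-A[2:]);return A[2:]+t[0]*A[:2]
p,q=X(L1,L2),X(L1,L3);print(p,q,np.linalg.norm(p-q))
y=(q-p)/np.linalg.norm(q-p);x=np.array([y[1],-y[0]])
print('yaw',np.degrees(np.arctan2(x[1],x[0])), 'org', p+x*100+y*100,'if other side',p-x*100+y*100)
v=im[80:260,250:480];cv2.imwrite('pics/w1c.png',cv2.resize(v,None,fx=3.3,fy=3.3,interpolation=cv2.INTER_CUBIC))
E
```

```text
282.70896997588096
132 [  0.601   0.799 492.531  50.76 ] 53.04
93 [   0.799   -0.601  499.154 -121.134] -36.97
52 [ 7.98000e-01 -6.02000e-01  6.41017e+02  1.28756e+02] -37.02
[412.3465   -55.787537] [583.7386 171.9554] 285.03
yaw -36.963955 org [552.37915  -36.017387] if other side [392.57635  84.2451 ]
```

View pics/w1c.png

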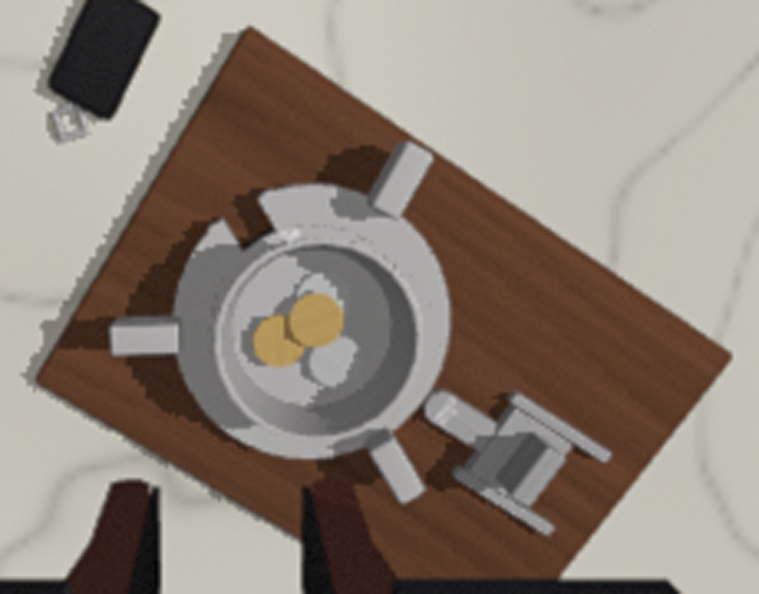

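```bash
python3 - <<'E'
from h import *
d=shot('wrist')
f=lambda p:np.array([p],float)/3.3+[250-.35,80-.35]
yaw=np.radians(-37);x=np.array([np.cos(yaw),np.sin(yaw)]);y=np.array([-x[1],x[0]]);o=np.array([549.3,-36.8])
def show(n,p,z):
    w=ray(d,f(p),z)[0,:2];v=w-o;print(n,w.round(1),'dock',(v@x).round(1),(v@y).round(1),'ang',np.degrees(np.arctan2(v@y,v@x)).round(1),'r',np.linalg.norm(v).round(1))
show('rim c',(317,334),64);show('foot c',(312,321),26)
show('A',(414,498),46);show('B',(111,333),46);show('C',(421,151),46)
show('notch',(245,210),26);show('tip',(430,400),16);show('tab top',(524,456),50.5)
show('rimL',(215,334),64);show('rimR',(418,334),64)
E
```

```text
rim c [546.3 -36.6] dock -2.5 -1.6 ang -147.7 r 3.0
foot c [547.7 -35.6] dock -2.0 -0.0 ang -179.7 r 2.0
A [633.9   5.6] dock 42.0 84.8 ang 63.6 r 94.6
B [ 541.  -128.6] dock 48.6 -78.3 ang -58.2 r 92.2
C [473.6  15.2] dock -91.8 -4.1 ang -177.5 r 91.8
notch [493.  -62.8] dock -29.3 -54.6 ang -118.2 r 62.0
tip [594.8  20.9] dock 1.6 73.5 ang 88.8 r 73.5
tab top [615.8  56.9] dock -3.3 114.9 ang 91.6 r 114.9
rimL [542.3 -80.9] dock 20.9 -39.4 ang -62.1 r 44.6
rimR [550.3   7.3] dock -25.7 35.9 ang 125.6 r 44.2
```

```bash
python3 - <<'E'
from h import *
togo([622.2,-.9,302],115.7)
E
```

```text
t 3.35 tcp [534.1 -74.4 302.5] yaw_y 84.5 q6 -1.64 F [-0.1 -0.1  0.7] w 26.5
 shift mm [ 0.5 81.7 80.7] turn [-31.2  -0.1  -0.2]
```

carry_out([
  [0,0.041,0.04,0,0,0],
  [0,0.041,0.04,0,0,0],
  [0.03,0,0,-10.4,0,0],
  [0.06,0,0,-10.4,0,0],
  [0.06,0,0,-10.4,0,0],
  [0,0,0,0,0,0],
])

```text
t: 4.1
ee_pos: [626.0, 2.0, 150.2]
orientation: [-0.34, 1.542, 0.342]
ft_force: [0.4, -0.1, 0.4]
width: 26.5
```

```bash
python3 - <<'E'
from h import *
togo([622.2,-.9,32],115.7)
E
```

```text
t 4.1 tcp [626.    2.  150.2] yaw_y 114.9 q6 -2.02 F [ 0.4 -0.1  0.4] w 26.5
 shift mm [118.2  -1.2  -4.9] turn [-0.8  0.1 -0.1]
```

carry_out([
  [0.04,-0.001,-0.005,-0.8,0,0],
  [0.04,0,0,0,0,0],
  [0.015,0,0,0,0,0],
  [0.008,0,0,0,0,0],
  [0.008,0,0,0,0,0],
  [0.006,0,0,0,0,0],
  [0,0,0,0,0,0],
])

```text
t: 4.97
ee_pos: [633.0, -1.1, 43.8]
orientation: [-0.333, 1.524, 0.329]
ft_force: [-0.7, 0.5, 0.3]
width: 26.2
```

```bash
python3 - <<'E'
from h import *
togo([622.2,-.9,32],115.7)
d=shot('wrist','w2.png')
E
```

```text
t 4.97 tcp [633.   -1.1  43.8] yaw_y 114.3 q6 -2.02 F [-0.7  0.5  0.3] w 26.2
 shift mm [ 11.6   4.8 -10. ] turn [-1.4  1.1  0.4]
```

View pics/w2.png

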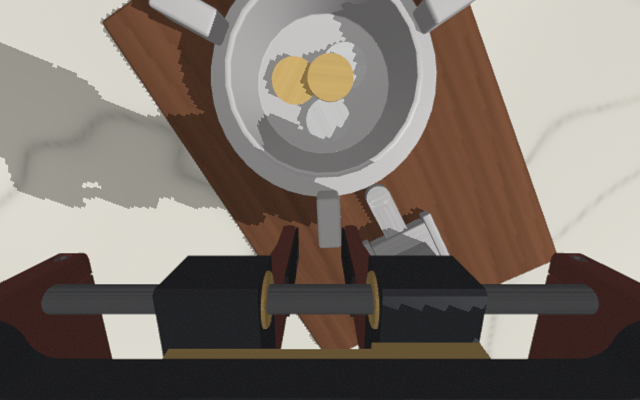

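carry_out([
  [0,0.005,0,-1.4,1.1,0.4],
  [0,0,-0.01,0,0,0],
  [0,0,0,0,0,0],
])

```text
t: 5.4
ee_pos: [621.6, -0.8, 44.6]
orientation: [-0.353, 1.542, 0.353]
ft_force: [0.9, 0.2, 0.1]
width: 26.4
```

```bash
python3 - <<'E'
from h import *
togo([622.2,-.9,32],115.7)
E
```

```text
t 5.4 tcp [621.6  -0.8  44.6] yaw_y 115.8 q6 -2.04 F [0.9 0.2 0.1] w 26.4
 shift mm [12.6 -0.3  0.5] turn [ 0.1 -0.   0. ]
```

carry_out([
  [0.006,0,0,0,0,0],
  [0.007,0,0,0,0,0],
  [0,0,0,0,0,0],
])

```text
t: 5.78
ee_pos: [621.5, -1.0, 30.7]
orientation: [-0.353, 1.542, 0.353]
ft_force: [0.3, -0.4, 0.1]
width: 26.4
```

carry_out([
  [0,0,0,0,0,0],
  [0,-0.007,-0.0003,5,0,0],
  [0,-0.007,-0.0003,5,0,0],
  [0,-0.007,-0.0003,5,0,0],
  [0,-0.007,-0.0003,5,0,0],
  [0,-0.007,-0.0003,5,0,0],
  [0,-0.007,-0.0003,5,0,0],
], grip=0.78)

```text
t: 6.65
ee_pos: [628.9, -41.5, 30.4]
orientation: [0.071, 1.571, -0.07]
ft_force: [0.1, 0.5, -1.7]
width: 19.7
```

```bash
cat >> h.py <<'E'
C0=np.array([548.3,-36.5])
def polar(dang=0,r=82,z=32):
    """where the tool stands about the spigot (dock angle), and correction to radius r at dock angle a+dang"""
    o,e,R=tool();v=e[:2]-C0;a=np.degrees(np.arctan2(v[1],v[0]));print('dock ang',(a+37).round(1),'r',np.linalg.norm(v).round(1))
    b=np.radians(a+dang);togo([*(C0+r*np.array([np.cos(b),np.sin(b)])),z],a+dang+90)
E
python3 -c "
from h import *
polar()"
```

```text
dock ang 33.5 r 80.8
t 6.65 tcp [628.9 -41.5  30.4] yaw_y 84.9 q6 -1.57 F [ 0.1  0.5 -1.7] w 19.7
 shift mm [-1.6  0.   1.2] turn [-1.6 -0.1 -0.1]
```

carry_out([
  [-0.001,-0.007,0.0008,4,0,0],
  [0,-0.007,-0.0003,5,0,0],
  [0,-0.007,-0.0003,5,0,0],
  [0,-0.007,-0.0003,5,0,0],
  [0,-0.007,-0.0003,5,0,0],
  [0,-0.007,-0.0003,5,0,0],
  [0,-0.007,-0.0003,5,0,0],
  [0,-0.007,-0.0003,5,0,0],
])

```text
t: 7.65
ee_pos: [607.8, -91.7, 31.7]
orientation: [0.622, 1.481, -0.618]
ft_force: [0.0, 0.8, -1.1]
width: 19.4
```

```bash
python3 -c "
from h import *
polar()"
```

```text
dock ang -5.9 r 81.2
t 7.65 tcp [607.8 -91.7  31.7] yaw_y 44.5 q6 -0.95 F [ 0.   0.8 -1.1] w 19.4
 shift mm [-0.3  0.   0.8] turn [-2.6 -0.1 -0.1]
```

carry_out([
  [0,-0.007,0.0005,3,0,0],
  [0,-0.007,-0.0003,5,0,0],
  [0,-0.007,-0.0003,5,0,0],
  [0,-0.007,-0.0003,5,0,0],
  [0,-0.007,-0.0003,5,0,0],
  [0,-0.007,-0.0003,5,0,0],
  [0,-0.007,-0.0003,5,0,0],
  [0,-0.007,-0.0003,5,0,0],
])

```text
t: 8.65
ee_pos: [560.3, -116.7, 32.6]
orientation: [1.146, 1.248, -1.136]
ft_force: [1.7, -0.2, -0.6]
width: 19.4
```

carry_out([
  [0,-0.007,0.0005,4,0,0],
  [0,-0.007,-0.0003,5,0,0],
  [0,-0.007,-0.0003,5,0,0],
  [0,-0.007,-0.0003,5,0,0],
  [0,-0.007,-0.0003,5,0,0],
  [0,-0.007,-0.0003,5,0,0],
  [0,-0.007,-0.0003,5,0,0],
  [0,0,0,0,0,0],
])

```text
t: 9.65
ee_pos: [515.9, -108.6, 34.1]
orientation: [1.592, 0.908, -1.569]
ft_force: [-0.6, -0.1, -0.3]
width: 19.2
```

```bash
python3 -c "
from h import *
polar()
d=shot('wrist','w3.png')"
```

```text
dock ang -77.2 r 79.1
t 9.65 tcp [ 515.9 -108.6   34.1] yaw_y -29.9 q6 0.28 F [-0.6 -0.1 -0.3] w 19.2
 shift mm [2.  0.3 2.9] turn [-5.7 -0.4 -0.7]
```

View pics/w3.png

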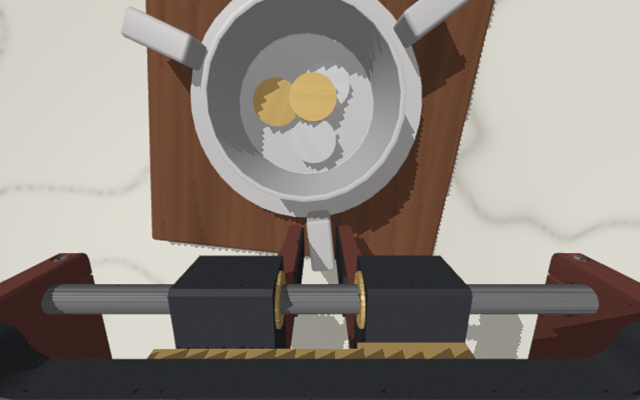

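carry_out([
  [0.002,-0.0065,0.0025,0,0,0],
  [0,-0.0065,-0.0003,3,0,0],
  [0,-0.0065,-0.0003,5,0,0],
  [0,0,0,0,0,0],
])

```text
t: 10.2
ee_pos: [498.9, -100.8, 31.9]
orientation: [1.688, 0.813, -1.659]
ft_force: [0.5, 0.2, 0.3]
width: 19.1
```

```bash
python3 -c "
from h import *
polar()"
```

```text
dock ang -90.5 r 81.0
t 10.2 tcp [ 498.9 -100.8   31.9] yaw_y -37.8 q6 0.43 F [0.5 0.2 0.3] w 19.1
 shift mm [-0.1  0.   1. ] turn [-0.2 -0.6 -0.8]
```

carry_out([
  [0,0.0028,0,0,0,0],
  [0,0,0,0,0,0],
  [-0.01,0,0,0,0,0],
  [-0.02,0,0,0,0,0],
  [-0.05,0,0,0,0,0],
  [-0.06,0,0,0,0,0],
  [-0.06,0,0,0,0,0],
  [0,0,0,0,0,0],
])

```text
t: 11.2
ee_pos: [498.1, -103.0, 240.5]
orientation: [1.684, 0.817, -1.655]
ft_force: [0.1, 0.2, -0.1]
width: 19.0
```

```bash
python3 - <<'E'
from h import *
polar()
d=shot('wrist');np.savez('w4.npz',**{k:np.array(v) for k,v in d.items()})
im=d['pixels']
p=proj(d,[[*C0,26]])[0];print(p)
x0=int(max(0,p[0]-130));x1=x0+260;y0=0;y1=195
cv2.imwrite('pics/w4.png',cv2.resize(im[y0:y1,x0:x1],None,fx=3,fy=3,interpolation=cv2.INTER_CUBIC));print(x0)
E
```

```text
dock ang -90.1 r 83.3
t 11.2 tcp [ 498.1 -103.   240.5] yaw_y -37.4 q6 0.42 F [ 0.1  0.2 -0.1] w 19.0
 shift mm [208.5  -3.    0.8] turn [-0.4 -0.6 -0.8]
[316.86871031 115.52369134]
186
```

View pics/w4.png

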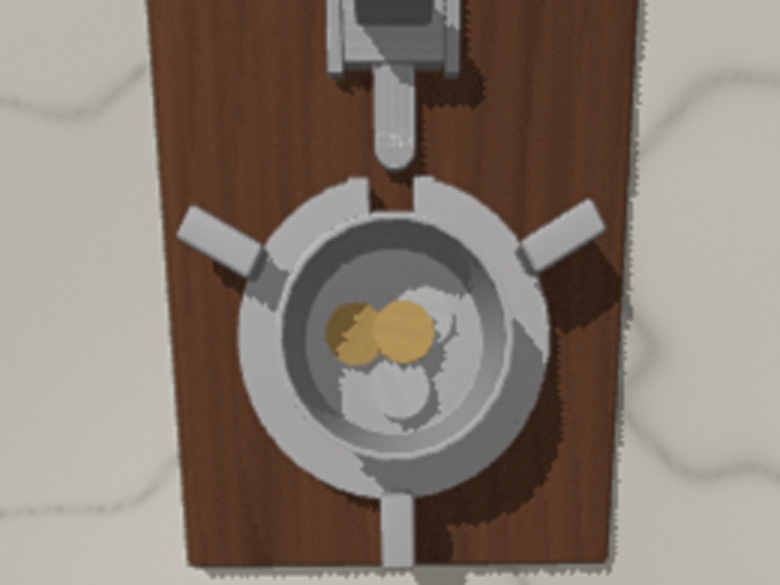

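```bash
python3 - <<'E'
from h import *
z=np.load('w4.npz');d={k:z[k] for k in z.files}
f=lambda p:np.array([p],float)/3+[186-.33,-.33]
yaw=np.radians(-37);x=np.array([np.cos(yaw),np.sin(yaw)]);y=np.array([-x[1],x[0]])
def w(n,p,zz):
    v=ray(d,f(p),zz)[0,:2]-C0;print(n,(v@x).round(1),(v@y).round(1))
w('nL',(368,180),26);w('nR',(414,180),26);w('noseL',(375,120),14);w('noseR',(414,120),14);w('tip',(395,168),13)
w('earBot',(398,566),46);w('earBotIn',(397,495),46);w('footL',(239,335),26);w('footR',(549,335),26)
w('boardTL',(148,20),12);w('boardTR',(640,20),12);w('boardBL',(189,565),12);w('boardBR',(607,560),12)
w('earL',(190,222),46);w('earR',(592,215),46);w('railL',(328,60),18);w('railR',(460,60),18);w('footTop',(392,177),26);w('footBot',(392,498),26)
E
```

```text
nL -9.8 65.4
nR 8.9 65.3
noseL -6.8 90.6
noseR 9.3 90.5
tip 1.3 72.7
earBot 0.9 -90.8
earBotIn 0.8 -60.3
footL -65.4 5.5
footR 66.2 4.7
boardTL -97.6 127.6
boardTR 101.3 127.4
boardBL -96.8 -96.8
boardBR 100.0 -96.3
earL -78.7 46.5
earR 77.7 48.4
railL -25.3 111.3
railR 27.8 111.2
footTop -0.0 66.5
footBot -1.3 -64.2
```

The notch faces the bolt, about 1.5–2 mm to the left of the bolt axis: the mouth edges are at (368,180) and (414,180) in the crop, the nose at x≈395. I'll make one small correction.

carry_out([
  [0.05,0,0,0,0,0],
  [0.05,0,0,0,0,0],
  [0.05,0,0,0,0,0],
  [0.02,0,0,0,0,0],
  [0.01,0,0,0,0,0],
  [0,0,0,0,0,0],
])

```text
t: 12.0
ee_pos: [493.2, -101.3, 47.7]
orientation: [1.675, 0.827, -1.667]
ft_force: [0.1, -0.5, -0.7]
width: 18.7
```

```bash
cat >> h.py <<'E'
def dk(px,py,z,ang):
    """dock coords (C0 centred, yaw -37) target"""
    yaw=np.radians(-37);x=np.array([np.cos(yaw),np.sin(yaw)]);y=np.array([-x[1],x[0]])
    e=tool()[1];v=e[:2]-C0;print('dock xy',(v@x).round(2),(v@y).round(2))
    togo([*(C0+px*x+py*y),z],ang)
E
python3 -c "
from h import *
dk(-.1,-83,32,-37)"
```

```text
dock xy -5.01 -84.94
t 12.0 tcp [ 493.2 -101.3   47.7] yaw_y -37.3 q6 0.42 F [ 0.1 -0.5 -0.7] w 18.7
 shift mm [15.7  4.9 -1.9] turn [-0.3 -0.3 -0.1]
```

carry_out([
  [0,0.0057,-0.002,-0.3,0,0],
  [0,0,0,0,0,0],
  [0.005,0,0,0,0,0],
  [0.005,0,0,0,0,0],
  [0.005,0,0,0,0,0],
  [0,0,0,0,0,0],
])

```text
t: 12.75
ee_pos: [501.3, -103.7, 34.4]
orientation: [1.674, 0.828, -1.658]
ft_force: [-0.1, 0.3, 0.3]
width: 19.6
```

```bash
python3 -c "
from h import *
dk(-3.3,-83,32,-37)"
```

```text
dock xy 2.97 -81.97
t 12.75 tcp [ 501.3 -103.7   34.4] yaw_y -37.0 q6 0.41 F [-0.1  0.3  0.3] w 19.6
 shift mm [ 2.3 -6.3  1.1] turn [-0.  -0.4 -0.4]
```

carry_out([
  [0,-0.003,0,0,0,0],
  [0,-0.002,0,0,0,0],
  [0,-0.0007,0,0,0,0],
  [0,0,0,0,0,0],
])

```text
t: 13.25
ee_pos: [496.8, -100.2, 34.4]
orientation: [1.674, 0.827, -1.658]
ft_force: [-0.1, -0.0, 0.3]
width: 19.5
```

```bash
python3 -c "
from h import *
dk(-2.7,-83,32,-37)"
```

```text
dock xy -2.79 -81.91
t 13.25 tcp [ 496.8 -100.2   34.4] yaw_y -37.0 q6 0.42 F [-0.1 -0.   0.3] w 19.5
 shift mm [2.4 0.1 1.1] turn [-0.  -0.4 -0.4]
```

Back off, rise, and check.

carry_out([
  [0,0.0025,0,0,0,0],
  [0,0,0,0,0,0],
  [-0.01,0,0,0,0,0],
  [-0.02,0,0,0,0,0],
  [-0.05,0,0,0,0,0],
  [-0.06,0,0,0,0,0],
  [-0.06,0,0,0,0,0],
  [0,0,0,0,0,0],
])

```text
t: 14.25
ee_pos: [496.6, -102.0, 243.4]
orientation: [1.675, 0.828, -1.658]
ft_force: [0.2, 0.1, -1.3]
width: 19.3
```

```bash
python3 - <<'E'
from h import *
dk(1.4,160,200,-37)
d=shot('wrist');np.savez('w5.npz',**{k:np.array(v) for k,v in d.items()})
cv2.imwrite('pics/w5.png',cv2.resize(d['pixels'][0:195,186:446],None,fx=3,fy=3,interpolation=cv2.INTER_CUBIC))
E
```

```text
dock xy -1.87 -83.37
t 14.25 tcp [ 496.6 -102.   243.4] yaw_y -37.0 q6 0.42 F [ 0.2  0.1 -1.3] w 19.3
 shift mm [  45.     2.9 -243.1] turn [-0.  -0.4 -0.4]
```

View pics/w5.png

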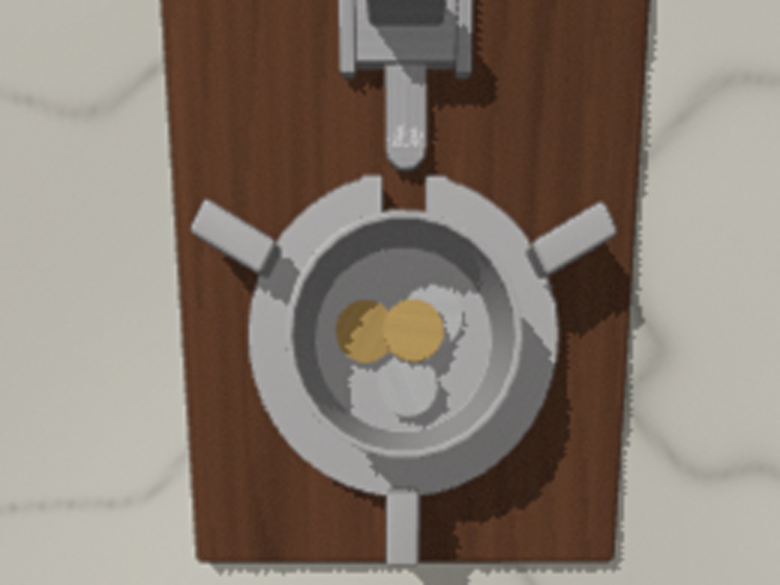

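carry_out([
  [0,0.001,-0.049,0,0,0],
  [0,0.001,-0.049,0,0,0],
  [0,0.001,-0.049,0,0,0],
  [0,0,-0.049,0,0,0],
  [0.02,0,-0.049,0,0,0],
  [0.05,0,0,0,0,0],
  [0.04,0,0,0,0,0],
  [0,0,0,0,0,0],
], grip=1.0)

```text
t: 15.3
ee_pos: [639.6, 98.4, 114.3]
orientation: [1.657, 0.838, -1.684]
ft_force: [-0.4, 0.3, 0.4]
width: 0.2
```

```bash
python3 -c "
from h import *
dk(1.4,160,29,-37)"
```

```text
dock xy -8.23 162.68
t 15.3 tcp [639.6  98.4 114.3] yaw_y -37.1 q6 0.78 F [-0.4  0.3  0.4] w 0.2
 shift mm [85.2 10.8  1.8] turn [-0.1  0.6  0.8]
```

carry_out([
  [0,0.0107,0.001,0,0.6,0.8],
  [0,0,0,0,0,0],
  [0.025,0,0,0,0,0],
  [0.025,0,0,0,0,0],
  [0.02,0,0,0,0,0],
  [0.012,0,0,0,0,0],
  [0,0,0,0,0,0],
])

```text
t: 16.18
ee_pos: [654.6, 89.4, 38.7]
orientation: [1.682, 0.822, -1.654]
ft_force: [0.5, -0.5, -0.8]
width: 0.7
```

```bash
python3 - <<'E'
from h import *
dk(1.4,146,29,-37)
E
```

```text
dock xy 9.14 164.56
t 16.18 tcp [654.6  89.4  38.7] yaw_y -37.2 q6 0.77 F [ 0.5 -0.5 -0.8] w 0.7
 shift mm [ 9.4 -7.8 18.7] turn [-0.2 -0.6 -0.7]
```

carry_out([
  [0.009,-0.0078,0,-0.2,-0.6,-0.7],
  [0,0,0,0,0,0],
  [0,0,0.005,0,0,0],
  [0,0,0.005,0,0,0],
  [0,0,0,0,0,0],
])

```text
t: 16.8
ee_pos: [642.9, 86.2, 31.1]
orientation: [1.669, 0.831, -1.665]
ft_force: [-0.4, -0.8, -0.8]
width: 0.6
```

```bash
python3 - <<'E'
from h import *
dk(1.4,146,29,-37)
E
```

```text
dock xy 1.7 154.97
t 16.8 tcp [642.9  86.2  31.1] yaw_y -37.0 q6 0.76 F [-0.4 -0.8 -0.8] w 0.6
 shift mm [ 2.1 -0.3  9. ] turn [-0.  -0.1 -0. ]
```

carry_out([
  [0.002,0,0.002,0,0,0],
  [0,0,0.002,0,0,0],
  [0,0,0.002,0,0,0],
  [0,0,0.002,0,0,0],
  [0,0,0.002,0,0,0],
  [0,0,0.002,0,0,0],
  [0,0,0.002,0,0,0],
])

```text
t: 17.68
ee_pos: [634.9, 75.0, 29.2]
orientation: [1.671, 0.831, -1.664]
ft_force: [1.7, 1.7, -1.2]
width: 0.5
```

```bash
cat >> h.py <<'E'
def push():
    dk(1.4,125,29,-37);o=tool()[0];F=np.array(o['ft_force']);print('Fdock +y',(F[:2]@[.602,.799]).round(2),'+x',(F[:2]@[.799,-.602]).round(2))
E
python3 -c "
from h import *
push()"
```

```text
dock xy 2.01 141.17
t 17.68 tcp [634.9  75.   29.2] yaw_y -37.0 q6 0.74 F [ 1.7  1.7 -1.2] w 0.5
 shift mm [ 0.1 -0.6 16.2] turn [-0.  -0.2 -0.1]
Fdock +y 2.41 +x 0.34
```

carry_out([
  [0,0,0.0015,0,0,0],
  [0,0,0.0015,0,0,0],
  [0,0,0.0015,0,0,0],
  [0,0,0.0015,0,0,0],
])

```text
t: 18.18
ee_pos: [631.4, 70.4, 29.2]
orientation: [1.672, 0.831, -1.663]
ft_force: [1.2, 3.6, -1.9]
width: 0.4
```

```bash
python3 -c "
from h import *
push()"
```

```text
dock xy 1.99 135.4
t 18.18 tcp [631.4  70.4  29.2] yaw_y -37.0 q6 0.73 F [ 1.2  3.6 -1.9] w 0.4
 shift mm [ 0.2 -0.6 10.4] turn [-0.  -0.3 -0.1]
Fdock +y 3.56 +x -1.21
```

carry_out([
  [0,0,0.0015,0,0,0],
  [0,0,0.0015,0,0,0],
  [0,0,0.0015,0,0,0],
])

```text
t: 18.55
ee_pos: [628.5, 66.5, 29.2]
orientation: [1.672, 0.831, -1.663]
ft_force: [1.4, 2.9, -1.9]
width: 0.0
```

```bash
python3 - <<'E'
from h import *
push()
d=shot('top','t6.png');p=proj(d,[[*C0,26]])[0].astype(int);print(p)
cv2.imwrite('pics/t6.png',cv2.resize(d['pixels'][p[1]-60:p[1]+60,p[0]-80:p[0]+80],None,fx=5,fy=5,interpolation=cv2.INTER_CUBIC))
E
```

```text
dock xy 2.04 130.56
t 18.55 tcp [628.5  66.5  29.2] yaw_y -37.0 q6 0.73 F [ 1.4  2.9 -1.9] w 0.0
 shift mm [ 0.2 -0.6  5.6] turn [-0.  -0.3 -0.1]
Fdock +y 3.16 +x -0.59
[309 206]
```

View pics/t6.png

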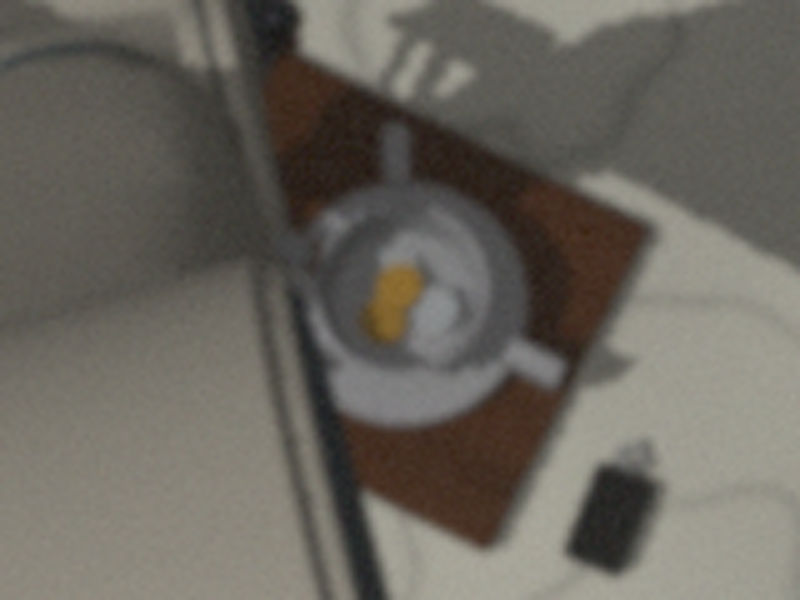

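The arm hides the bolt from the top camera. The push force is a steady 3 N or so, which is friction only, so I'll continue by feel.

carry_out([
  [0,0,0.001,0,0,0],
  [0,0,0.001,0,0,0],
  [0,0,0.001,0,0,0],
  [0,0,0.001,0,0,0],
])

```text
t: 19.1
ee_pos: [625.8, 63.0, 29.2]
orientation: [1.672, 0.831, -1.663]
ft_force: [1.0, 2.9, -1.3]
width: 0.4
```

carry_out([
  [0,0,0.0007,0,0,0],
  [0,0,0.0007,0,0,0],
])

```text
t: 19.35
ee_pos: [624.9, 61.8, 29.2]
orientation: [1.672, 0.831, -1.663]
ft_force: [2.0, 3.3, -0.7]
width: 0.7
```

```bash
python3 -c "
from h import *
push()"
```

```text
dock xy 2.04 124.63
t 19.35 tcp [624.9  61.8  29.2] yaw_y -37.0 q6 0.72 F [ 2.   3.3 -0.7] w 0.7
 shift mm [ 0.2 -0.6 -0.4] turn [-0.  -0.3 -0.1]
Fdock +y 3.85 +x -0.45
```

carry_out([
  [0,0,0.0006,0,0,0],
  [0,0,0.0006,0,0,0],
])

```text
t: 19.6
ee_pos: [624.2, 60.8, 29.3]
orientation: [1.672, 0.831, -1.663]
ft_force: [2.1, 4.0, -1.4]
width: 0.4
```

carry_out([
  [0,0,0.0006,0,0,0],
  [0,0,0.0006,0,0,0],
])

```text
t: 19.85
ee_pos: [624.1, 60.7, 29.3]
orientation: [1.674, 0.831, -1.661]
ft_force: [3.6, 5.4, -3.2]
width: 0.8
```

carry_out([
  [0,0,0.0006,0,0,0],
  [0,0,0.0006,0,0,0],
])

```text
t: 20.1
ee_pos: [624.1, 60.7, 29.3]
orientation: [1.677, 0.832, -1.66]
ft_force: [2.7, 5.2, -2.3]
width: 0.3
```

carry_out([
  [0,0,0.0006,0,0,0],
])

```text
t: 20.23
ee_pos: [624.2, 60.7, 29.3]
orientation: [1.678, 0.832, -1.659]
ft_force: [3.0, 6.0, -2.5]
width: 0.3
```

carry_out([
  [0,0,0.0009,0,0,0],
])

```text
t: 20.35
ee_pos: [624.0, 60.5, 29.3]
orientation: [1.679, 0.832, -1.658]
ft_force: [2.8, 6.1, -3.5]
width: 0.7
```

carry_out([
  [0,0,0.0012,0,0,0],
])

```text
t: 20.48
ee_pos: [623.8, 60.1, 29.4]
orientation: [1.68, 0.832, -1.657]
ft_force: [2.7, 6.4, -2.9]
width: 0.7
```

```bash
python3 -c "
from h import *
push()"
```

```text
dock xy 2.13 122.61
t 20.48 tcp [623.8  60.1  29.4] yaw_y -37.1 q6 0.71 F [ 2.7  6.4 -2.9] w 0.7
 shift mm [ 0.4 -0.7 -2.4] turn [-0.1 -0.7 -0.2]
Fdock +y 6.71 +x -1.68
```

carry_out([
  [0,0,0.0012,0,-0.5,0],
])

```text
t: 20.6
ee_pos: [623.6, 59.9, 29.3]
orientation: [1.673, 0.828, -1.662]
ft_force: [4.5, 7.4, -4.3]
width: 0.5
```

carry_out([
  [0,0,0.0012,0,0,0],
])

```text
t: 20.72
ee_pos: [623.6, 59.8, 29.4]
orientation: [1.675, 0.828, -1.66]
ft_force: [3.3, 7.9, -3.0]
width: 0.6
```

carry_out([
  [0,0,0.0012,0,0,0],
])

```text
t: 20.85
ee_pos: [623.6, 59.9, 29.4]
orientation: [1.677, 0.828, -1.659]
ft_force: [3.6, 8.8, -3.8]
width: 0.6
```

```bash
python3 -c "
from h import *
push()"
```

```text
dock xy 2.18 122.29
t 20.85 tcp [623.6  59.9  29.4] yaw_y -37.1 q6 0.72 F [ 3.6  8.8 -3.8] w 0.6
 shift mm [ 0.4 -0.8 -2.7] turn [-0.1 -0.5 -0.3]
Fdock +y 9.22 +x -2.44
```

carry_out([
  [0,0,0.0016,0,0,0],
])

```text
t: 20.98
ee_pos: [623.5, 59.7, 29.4]
orientation: [1.68, 0.828, -1.657]
ft_force: [3.8, 9.3, -4.8]
width: 0.4
```

carry_out([
  [0,0,0.0017,0,-0.3,0],
])

```text
t: 21.1
ee_pos: [623.4, 59.5, 29.4]
orientation: [1.678, 0.826, -1.659]
ft_force: [4.2, 9.4, -5.2]
width: 0.2
```

carry_out([
  [0,0,0.0017,0,0,0],
])

```text
t: 21.22
ee_pos: [623.5, 59.5, 29.4]
orientation: [1.681, 0.826, -1.656]
ft_force: [4.1, 10.7, -4.3]
width: 0.2
```

```bash
python3 -c "
from h import *
push()"
```

```text
dock xy 2.24 121.92
t 21.23 tcp [623.5  59.5  29.4] yaw_y -37.2 q6 0.72 F [ 4.1 10.7 -4.3] w 0.2
 shift mm [ 0.5 -0.9 -3.1] turn [-0.2 -0.6 -0.4]
Fdock +y 11.08 +x -3.15
```

carry_out([
  [0,0,0.002,0,0,0],
])

```text
t: 21.35
ee_pos: [623.5, 59.5, 29.5]
orientation: [1.684, 0.827, -1.654]
ft_force: [5.1, 12.2, -4.7]
width: 0.2
```

carry_out([
  [0,0,0.002,0,0,0],
])

```text
t: 21.48
ee_pos: [623.5, 59.5, 29.5]
orientation: [1.688, 0.827, -1.651]
ft_force: [4.4, 11.7, -5.4]
width: 0.6
```

carry_out([
  [0,0,0.002,0,0,0],
])

```text
t: 21.6
ee_pos: [623.6, 59.6, 29.6]
orientation: [1.691, 0.827, -1.648]
ft_force: [5.5, 11.2, -6.1]
width: 0.8
```

carry_out([
  [0,0,0.0021,0,0,0],
  [0,0,0.0021,0,0,0],
  [0,0,0.0021,0,0,0],
])

```text
t: 21.98
ee_pos: [623.7, 59.6, 29.7]
orientation: [1.702, 0.828, -1.64]
ft_force: [5.1, 12.7, -5.8]
width: 0.4
```

carry_out([
  [0,0,0.0021,0,0,0],
  [0,0,0.0021,0,0,0],
])

```text
t: 22.22
ee_pos: [623.9, 59.7, 29.8]
orientation: [1.709, 0.829, -1.634]
ft_force: [5.3, 11.8, -5.4]
width: 0.5
```

```bash
python3 -c "
from h import *
push()"
```

```text
dock xy 2.48 122.28
t 22.23 tcp [623.9  59.7  29.8] yaw_y -37.4 q6 0.7 F [ 5.3 11.8 -5.4] w 0.5
 shift mm [ 0.9 -1.1 -2.7] turn [-0.4 -2.1 -0.9]
Fdock +y 12.61 +x -2.87
```

carry_out([
  [0,0,-0.001,0,0,0],
  [0,0,-0.01,0,0,0],
  [0,0,-0.02,0,-2,-0.9],
  [-0.03,0,0,0,0,0],
  [-0.05,0,0,0,0,0],
  [-0.06,0,0,0,0,0],
  [-0.06,0,0,0,0,0],
  [0,0,0.05,0,0,0],
])

```text
t: 23.22
ee_pos: [614.3, 45.8, 236.8]
orientation: [1.663, 0.827, -1.674]
ft_force: [0.3, -1.5, -0.5]
width: 0.5
```

carry_out([
  [0,0,0.05,0,0,0],
  [0,0,0.05,0,0,0],
  [0,0,0.05,0,0,0],
  [0,0,0.03,0,0,0],
  [0,0,0,0,0,0],
])

```text
t: 23.85
ee_pos: [500.8, -103.6, 240.6]
orientation: [1.663, 0.822, -1.675]
ft_force: [0.6, 0.6, 0.4]
width: 0.8
```

```bash
python3 - <<'E'
from h import *
dk(0,-83,243,-37)
d=shot('wrist');np.savez('w7.npz',**{k:np.array(v) for k,v in d.items()})
p=proj(d,[[*C0,26]])[0];print(p)
x0=int(p[0]-130);y0=max(0,int(p[1]-130));print(x0,y0)
cv2.imwrite('pics/w7.png',cv2.resize(d['pixels'][y0:y0+195,x0:x0+260],None,fx=3,fy=3,interpolation=cv2.INTER_CUBIC))
E
```

```text
dock xy 2.46 -82.21
t 23.85 tcp [ 500.8 -103.6  240.6] yaw_y -37.3 q6 0.43 F [0.6 0.6 0.4] w 0.8
 shift mm [-2.4 -2.5  0.8] turn [-0.3  0.5 -0.1]
[317.07018344 113.24718721]
187 0
```

View pics/w7.png

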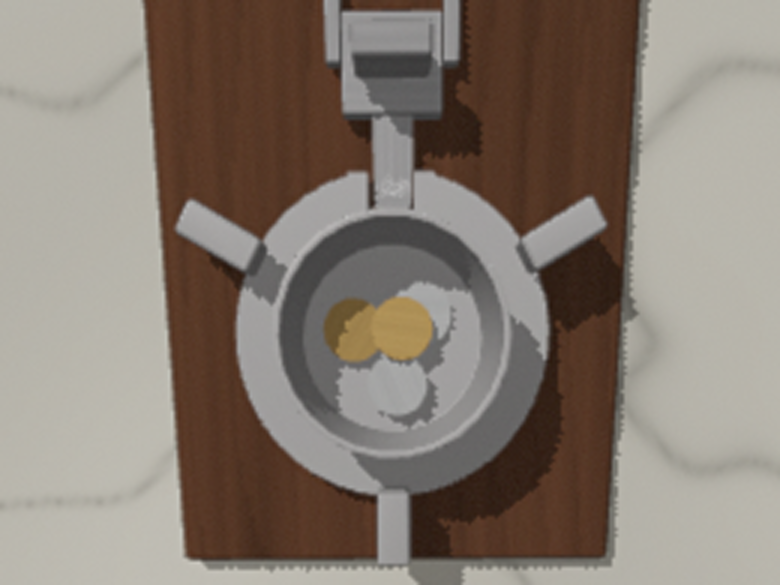

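```bash
python3 - <<'E'
from h import *
yaw=np.radians(-37);x=np.array([np.cos(yaw),np.sin(yaw)]);y=np.array([-x[1],x[0]])
for n,x0,L in (('w5',186,[('tip',406,168,14),('carr',405,66,22.5),('notchL',381,178,26),('notchR',427,178,26)]),('w7',187,[('carr',392,115,22.5),('noseL',372,140,16),('noseR',413,140,16),('notchL',368,174,26),('notchR',413,174,26),('foot bot',392,495,26)])):
    z=np.load(n+'.npz');d={k:z[k] for k in z.files}
    for k,u,v,h in L:
        w=ray(d,np.array([[u,v]])/3+[x0-.33,-.33],h)[0,:2]-C0;print(n,k,(w@x).round(1),(w@y).round(1))
E
```

```text
w5 tip 1.4 72.2
w5 carr 0.8 107.6
w5 notchL -9.0 65.8
w5 notchR 9.8 65.8
w7 carr 0.9 86.5
w7 noseL -7.4 79.0
w7 noseR 9.4 78.9
w7 notchL -8.9 64.4
w7 notchR 9.2 64.3
w7 foot bot -0.1 -65.6
```

```bash
python3 -c "
from h import *
print(ctrl.get_obs()['ft_force'],ctrl.close_job())"
```

```text
the job is handed in; nothing more can be done
[0.1691721  0.00148415 0.21974094] None
```

The cup is locked and the job is handed in after about 24 s of the 64 s allowed; no verdict was reported.

- **Turning the cup:** I turned it about 153° clockwise by the ear opposite the notch. I corrected once from the wrist camera, leaving the notch less than 1 mm off the bolt while the nose was still outside the foot.
- **Pushing the bolt:** I pushed the tab from behind with closed fingers. Sliding friction was about 3–4 N, and the bolt stopped firmly after about 21 mm of travel. I held it at about 12–13 N for 0.9 s. Taking off the friction, that is roughly 9–10 N at the nose, below the 12 N you asked for if that meant the nose itself, but above the 6 N needed.
- **Last checks:** In the final wrist picture the tip is about 51 mm from the spigot axis, limit 54 mm. The notch is about 1 mm off the bolt's centre line and the cup looks seated. The arm is clear at about 240 mm height, with wrist force near zero.
- **Uncertain points:**
  - The tip position comes from how far the carriage moved between two pictures, good to about 2 mm. The nose itself is hidden under the bowl.
  - The first resistance, about 6.5 N, gave way by about 1 mm before the firm stop. I took it to be the nose wedging the cup round, or the pad settling.
  - The top-camera check during the push failed because the arm hid the bolt.
  - I did not measure the bystanders again. The arm never went near them.

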